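# Break loose the left-hand nut on a band saw wheel

### The arm

A 7-joint arm with a two-finger parallel gripper is mounted at the origin on the work surface. World frame = base frame: x ahead of the robot, y to its left, z up, the work surface at z = 0. Lengths are in m, angles in rad, forces in N, time in s.
With the tool pointing down it reaches from about 0.4 to 0.75 m from the base axis. Payload 19.5 kg.
Tool frame: the origin (TCP) lies at the centre of the arm's flange, where the gripper is bolted on; the fingertips stand 173 mm ahead of it and the grasp point (between the pads) lies 155 mm ahead of it (grip_point_offset is the distance from the TCP to the grasp point, in m); z points along the fingers, y is the direction in which the jaws open and shut (so a half turn about z gives the same grasp; the last joint's range is limited). The gripper opens to 85 mm and grips with 20 to 120 N. Pads are 22 mm wide; open, the fingers measure 114 mm over their backs; the gripper's body (76 mm by 85 mm) begins 54 mm behind the grasp point. The pads swing forward as they close: fully open they stand 13 mm farther back than shut.
Start: joints at [1.241, 0.707, -0.028, 1.485, 0.022, 0.951, -0.075], TCP at [0.163, -0.551, 0.405] pointing down, gripper open.
Joint ranges: [-2.71, 2.71], [-0.32, 2.16], [-1.57, 1.52], [0, 2.45], [-1.46, 4.6], [0, 2.02], [-2.83, 2.83]. Speed limits (rad/s): [1.89, 1.89, 2.57, 2.57, 3.01, 3.01, 3.01].

### API

Orientations are given as a 3x3 rotation matrix whose columns are the frame's x, y, z axes.
In Python, from plant import * gives the robot as it stands.
- The arm moves only by the shell command python3 -m creep 'ROWS' [FORCE]. ROWS is JSON, a list of rows, each a list of 3 entries, a list of its own where there are three numbers: the closure, from 0 (fully open) to 1 (shut), then the shift along the tool's x, y, z in m, then the turn, a rotation vector about the tool's x, y, z in degrees. A call has 1 to 10 rows; each row shifts and turns the commanded pose from where the row before left it, along the tool's axes as they then stand; what a row does not reach is not made up. A row lasts 1/12 s, in which the tool goes at most 41.7 mm and 7.16 degrees, less where a joint would pass 70% of its speed; a pose out of reach is approached as far as the arm can. A call with a gripper value outside its range is refused whole. The fingers move at their own pace and stop on an object; FORCE is the grip in N (left out, the last holds). Time passes only in rows, so rows that do not move let the fingers close. It gives the time, the measured TCP pose, the force and the opening at its end, in the units of the state.
- read_state(): the state, without advancing time (a new reading comes with each control period).
- get_image(name): name is "side" or "top"; returns a dict with "image" (420x560x3 uint8, red, green, blue), "range_z" (420x560 float32, m along the optical axis (not along the pixel's ray), 0 where there is no reading), "intrinsics" (3x3 intrinsics, pixels), "world_to_cam" (4x4, takes a point from world to camera coordinates). Camera axes: x right, y up, looking along -z (the intrinsics and any distortion apply to the point x, -y, -z); pixel columns grow to the right and rows downward; lengths in m; the calibration is good to about 2 mm. A picture is of the moment at which its call begins.
- close_job(): hands the job in, once; it reports no verdict.
Trained networks look in a picture, given as the dict that the camera call returned (one of the last four; its "shot" number tells which), for a name from the list of things; names that differ only in an ending like _2 or _b are one class to them, and where a whole thing is asked for, a point or a joint stands for the part that bears it (a point fixed in the world has none). Each returns a list of dicts, best first, with "conf" (0 to 1); they miss things now and then, are a little off and sometimes report something else, mostly with a low value. They report only what shows in the picture. A call takes as long as a camera call. They do not tell look-alikes from the thing itself.
- boxes_of(picture, target): "bbox" ([left, top, right, bottom] in pixels, round what is visible of it).
The state is a dict: "time_s": time; "joint_pos": joint angles; "dq": joint speeds; "effort": joint torques, N m; "eef_pos": TCP position; "ee_rot": TCP orientation; "ft_force": force on the tool from outside, world axes, zero at the start; "moment": the same for the moment, N m; "width": finger opening in m.
Only numpy, scipy, OpenCV 4.12 (cv2) and the standard library are available. Lean on these libraries where they do the work, as an engineer would, in place of code of your own. Each camera call takes 0.05 s, during which the arm holds its last target.

### The job

Slacken the left-hand threaded square nut in the middle of the band saw wheel with the T-handle socket wrench: feel the socket fully home on the nut, then turn clockwise (seen from above) until the nut has come undone by at least a sixth of a turn. Do it without forcing: press and twist gently and never heave on the nut the wrong way. Then lift the wrench off, stand it upright in the shallow tray and let go, leaving the other things on the bench alone.

Things in the scene. Friction and masses are not known exactly. Their poses are not given: they have to be found in the camera images.
- saw_wheel: cast black band saw wheel, 250 mm across, lying flat, clamped to the bench (cannot move); rim top at 34 mm, two steel toe clamps on the rim up to 51 mm high, hub boss 60 mm across and 45 mm high. Origin at the centre of its underside, z up. It carries the nut; its yaw says nothing about the nut's flats.
- nut_top (a point): fixed point on the wheel's axis at the nut's starting top, 64 mm above the bench; axes are the wheel's. Plain steel nut, 18 mm high: lower 12.5 mm a square of 34 mm, upper 5.5 mm a cone from 34 to 20 mm across. Angle of the flats arbitrary and not measured: a socket at a wrong angle is stopped by the corners 5.5 mm below the top; pressed with 5 to 15 N and turned, it drops on within 90 degrees.
- hub_nut (a joint): turn of the nut in rad, 0 to 0.03 at the start, growing as it turns clockwise seen from above. Left-hand thread: clockwise loosens, against a steady 0.45 N m, and the nut rises 1 mm per rad; counter-clockwise it meets a hard stop almost at once, as it is already tight. Travel 6 rad. Twisting with over 0.6 N m or pressing with over 30 N counts as forcing.
- wrench: steel T-handle socket wrench, 0.3 to 0.55 kg, 120 mm tall, standing on its socket. Origin at the centre of the socket's open underside, z up. Square socket 50 by 50 mm, 30 mm tall; square bore 36 by 36 mm, 16 mm deep, mouth flared 1 mm, sides along the wrench's x and y. Fully home, the bore's floor rests on the nut's top (origin 16 mm below it), 10 mm lower than when stopped by the corners.
- bar (a point): centre of the wrench's crossbar, 108 mm above the wrench's origin, straight over the 13 mm shank: a flat-sided steel bar 110 mm long (along the wrench's x), 16 mm wide (y), 24 mm tall (96 to 120 mm above the origin). Grip it here from above across its width with about 40 to 60 N. Axes are the wrench's.
- tray: shallow open aluminium tray, fixed, 160 mm (its x) by 150 mm (its y), rim 22 mm high, walls 4 mm, floor 4 mm thick. Origin at the centre of its underside
- oil: grey oil bottle, 52 mm across, 130 mm tall, a bystander; origin under its centre
- grease: metal grease can, 72 mm across, 60 mm tall, a bystander; origin under its centre
- bearing: steel bearing ring, 52 mm across, 15 mm tall, a bystander; origin under its centre
- guide: dark steel guide block, 70 by 35 by 30 mm tall, a bystander; origin under its centre
Not all that is in view belongs to the job. Of the things that look like the wrench, take the one that is farthest from the robot's base at the start. There is more than one size of the tray; the one meant has the size given above.

How it is judged:
By the outcome, as a careful person would: the job done as asked, in the order asked, and still so for the second after the job is handed in, with the robot touching nothing.
It also fails if it takes over 72 s, if anything falls off the work surface, if the arm or the gripper's body presses on something with over 40 N, if the wrist force passes 120 N, or if a joint passes its speed limit or range.

## Working session

There is one attempt and no reset: what is moved stays moved. The work goes in short steps, Python scripts to look and compute and a shell command to move; the robot and the scene stay as the last step left them, time stands still between calls to the robot, and variables do not carry over. Pictures are saved under pics/ and viewed, and the job is handed in when it is done.

```bash
ls; mkdir -p pics
python3 - <<'E'
from plant import *
import cv2,numpy as np
s=read_state()
for k,v in s.items(): print(k,np.round(v,4).tolist())
for n in("top","side"):
    p=get_image(n); cv2.imwrite(f"pics/{n}0.png",p["image"][:,:,::-1]); print(n,p["shot"],p["intrinsics"].tolist(),np.round(p["world_to_cam"],4).tolist(), [k for k in p])
    for t in("saw_wheel","wrench","tray","oil","grease","bearing","guide","hub_nut"):
        print(t,[(np.round(b["bbox"]).tolist(),round(b["conf"],2)) for b in boxes_of(p,t)])
E
```

```text
pics
time_s 0.0
joint_pos [1.2413, 0.7071, -0.0276, 1.485, 0.022, 0.9509, -0.0755]
dq [-0.0001, 0.0025, 0.0, 0.0012, 0.0015, 0.0004, -0.001]
effort [0.0, -88.3219, 1.2348, -23.6169, 0.0168, 0.0065, -0.0]
eef_pos [0.1632, -0.5513, 0.4042]
ee_rot [[0.9589, 0.2838, -0.0003], [0.2838, -0.9589, 0.0011], [-0.0, -0.0011, -1.0]]
ft_force [0.4133, 0.0527, 0.2674]
moment [0.0212, -0.0525, 0.0032]
width 0.0854
top 1 [[539.6380684399517, 0.0, 276.66148014507957], [0.0, 539.6380684399517, 212.88370716277615], [0.0, 0.0, 1.0]] [[0.0126, -0.9997, -0.0197, -0.0291], [0.9975, 0.0112, 0.0702, -0.491], [-0.0699, -0.0205, 0.9973, -1.6649], [0.0, 0.0, 0.0, 1.0]] ['image', 'range_z', 'intrinsics', 'world_to_cam', 'shot']
saw_wheel [([222.0, 159.0, 319.0, 244.0], 0.97)]
wrench [([150.0, 185.0, 177.0, 218.0], 0.65)]
tray [([363.0, 264.0, 437.0, 342.0], 0.84), ([349.0, 174.0, 405.0, 232.0], 0.73)]
oil [([213.0, 116.0, 232.0, 139.0], 0.51)]
grease [([292.0, 109.0, 317.0, 135.0], 0.56)]
bearing [([160.0, 140.0, 180.0, 157.0], 0.48)]
guide [([356.0, 136.0, 374.0, 164.0], 0.78)]
hub_nut [([265.0, 197.0, 276.0, 2
[... 172 characters left out ...]
989, -0.6171, 0.7279, -0.2444], [-0.3043, 0.6613, 0.6857, -0.885], [0.0, 0.0, 0.0, 1.0]] ['image', 'range_z', 'intrinsics', 'world_to_cam', 'shot']
saw_wheel [([209.0, 197.0, 308.0, 278.0], 0.97), ([110.0, 298.0, 133.0, 324.0], 0.35)]
wrench [([237.0, 288.0, 292.0, 347.0], 0.71), ([160.0, 301.0, 204.0, 363.0], 0.58)]
tray [([271.0, 150.0, 337.0, 192.0], 0.72), ([364.0, 153.0, 446.0, 215.0], 0.66), ([243.0, 150.0, 267.0, 171.0], 0.3)]
oil [([132.0, 212.0, 160.0, 260.0], 0.74), ([250.0, 219.0, 267.0, 236.0], 0.2)]
grease [([185.0, 169.0, 209.0, 199.0], 0.7)]
bearing [([110.0, 298.0, 132.0, 324.0], 0.57)]
guide [([242.0, 148.0, 268.0, 172.0], 0.61)]
hub_nut [([252.0, 220.0, 272.0, 237.0], 0.6)]
```

View pics/top0.png

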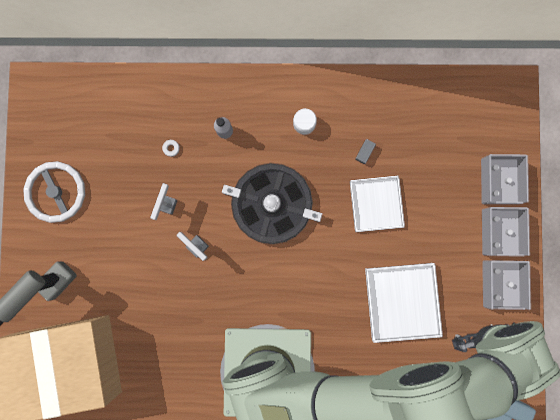

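View pics/side0.png

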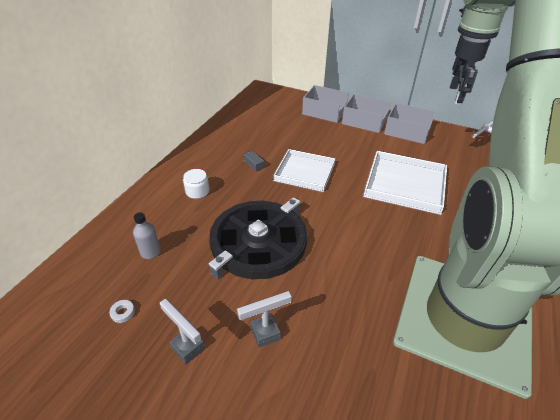

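The top view shows the wheel at (272,203) and two wrenches at (162,203) and (193,246). The trays are at (377,204), which is smaller, and (404,303), which is larger. Next I'll measure them from the range images.

```bash
cat > h.py <<'E'
from plant import *
import cv2,numpy as np
def cloud(p):
    K=p["intrinsics"];T=np.linalg.inv(p["world_to_cam"]);Z=p["range_z"]
    v,u=np.indices(Z.shape)
    P=np.stack([(u-K[0,2])/K[0,0]*Z,-(v-K[1,2])/K[1,1]*Z,-Z],-1)
    W=P@T[:3,:3].T+T[:3,3]
    W[Z<=0]=np.nan
    return W
def proj(p,X):
    K=p["intrinsics"];c=(p["world_to_cam"]@np.append(X,1))[:3]
    return np.array([K[0,2]+K[0,0]*c[0]/-c[2],K[1,2]-K[1,1]*c[1]/-c[2]])
def sel(W,c,r,z0,z1):
    m=(np.hypot(W[...,0]-c[0],W[...,1]-c[1])<r)&(W[...,2]>z0)&(W[...,2]<z1)
    return W[m]
def rect(P):
    (c,s,a)=cv2.minAreaRect((P[:,:2]*1000).astype(np.float32)); return np.round(c,1),np.round(s,1),round(a,1),np.round(np.percentile(P[:,2],[5,50,95])*1000,1),len(P)
E
python3 - <<'E'
from h import *
for n in("top","side"):
    p=get_image(n);W=cloud(p)
    np.save(n+"W.npy",W)
    tab=W[(abs(W[...,2])<.01)];print(n,"table z",np.median(tab[:,2]))
    if n=="top":
        for nm,(u,v) in dict(w1=(162,203),w2=(193,246),nut=(272,203),t1=(377,204),t2=(404,303)).items(): print(nm,np.round(W[v,u],4))
E
```

```text
top table z 0.0017217478282348653
w1 [0.5109 0.3161 0.1038]
w2 [0.3844 0.2179 0.1194]
nut [ 0.5176 -0.0098  0.0678]
t1 [ 0.5235 -0.3368  0.0058]
t2 [ 0.2175 -0.4202  0.0036]
side table z -0.00021240076006823205
```

Run:
```python
from h import *
C={}
W=np.load("topW.npy")
g={k:W[v,u,:2] for k,(u,v) in dict(w1=(162,203),w2=(193,246),nut=(272,203),t1=(377,204),t2=(404,303)).items()}
for n in("top","side"):
    W=np.load(n+"W.npy");print(n)
    for k in("w1","w2"): print(k,"bar",rect(sel(W,g[k],.07,.105,.135)), "sock",rect(sel(W,g[k],.07,.012,.045)))
    P=sel(W,g["nut"],.03,.058,.075);print("nut",rect(P),P.mean(0))
    P=sel(W,g["nut"],.16,.025,.06);print("wheel",rect(P)); print(cv2.minEnclosingCircle((sel(W,g["nut"],.16,.028,.04)[:,:2]*1000).astype(np.float32)))
    for k in("t1","t2"): print(k,rect(sel(W,g[k],.14,.013,.03)))
```

```text
top
w1 bar (array([516.1, 322.5]), array([ 19.1, 108.8]), 71.4, array([109.7, 120.5, 127.6]), 242) sock (array([515.7, 317.7]), array([ 79. , 116.2]), 32.7, array([15.5, 32.8, 40.6]), 186)
w2 bar (array([386.4, 223.8]), array([111. ,  16.8]), 46.9, array([112.9, 121. , 127.2]), 222) sock (array([389.6, 220.2]), array([ 50.2, 113.2]), 47.8, array([18.2, 32.2, 39.1]), 175)
nut (array([516.9,  -4.5]), array([34. , 44.5]), 68.0, array([59.4, 63.4, 68.9]), 112) [ 0.52179098 -0.00678675  0.06385996]
wheel (array([522.4,  -6.4]), array([251. , 249.4]), 28.0, array([25.6, 33.5, 49.8]), 2908)
((511.0610046386719, -4.118492126464844), 155.67173767089844)
t1 (array([ 523.8, -323.1]), array([222.2, 237.6]), 70.8, array([13.3, 20.7, 28. ]), 379)
t2 (array([ 223.4, -413.9]), array([223.2, 211.3]), 5.4, array([13.4, 19.4, 29.3]), 585)
side
w1 bar (array([514.3, 324.1]), array([ 16.2, 110.2]), 71.9, array([108.3, 118.9, 121.4]), 535) sock (array([514. , 323.8]), array([49.7, 50.7]), 71.5, array([14.7, 29.6, 36.8]), 489)
w2 bar (array([384.2, 224.6]), array([109.7,  17.7]), 47.5, array([107.7, 118.8, 121.2]), 581) sock (array([383.7, 224.9]), array([50.1, 50.5]), 48.0, array([15. , 30.1, 36.8]), 565)
nut (array([520.4,  -5.3]), array([33.7, 33.9]), 68.9, array([58.4, 61.3, 64.5]), 119) [ 0.51871193 -0.00377536  0.06130668]
wheel (array([520.1,  -5.1]), array([249.7, 250.8]), 25.4, array([25.7, 33.3, 48.3]), 2867)
((509.60699462890625, -3.1568832397460938), 155.386962890625)
t1 (array([ 551. , -330.6]), array([215.6, 157.7]), 6.3, array([13.6, 19.2, 23.2]), 387)
t2 (array([ 221.3, -413. ]), array([222.1, 214. ]), 5.3, array([14. , 22.6, 29.6]), 727)
```

```bash
python3 - <<'E'
from h import *
for n in("top","side"):
    W=np.load(n+"W.npy");print(n)
    P=sel(W,(.523,-.325),.108,.012,.027);print(rect(P))
    Q=sel(W,(.523,-.325),.06,-.005,.012);print("floor",np.median(Q[:,2]))
    P=sel(W,(.22,-.414),.15,.012,.035);print(rect(P))
    for z0 in (.047,.052,.056): 
        P=sel(W,(.52,-.0055),.028,z0,.075);print("nut",z0,rect(P))
s=cv2.imread("pics/side0.png")[190:290,200:320];t=cv2.imread("pics/top0.png")[155:255,220:325]
cv2.imwrite("pics/crop0.png",np.hstack([cv2.resize(s,(400,400),interpolation=2),cv2.resize(t,(400,400),interpolation=2)]))
E
python3 -m creep '[[0,[0.0415,0,0],[0,0,-4.15]],[0,[0.0415,0,0],[0,0,-4.15]],[0,[0.0415,0,0],[0,0,-4.15]],[0,[0.0415,0,0],[0,0,-4.15]],[0,[0.0415,0,0],[0,0,-4.15]],[0,[0.0415,0,0],[0,0,-4.15]],[0,[0.0415,0,0],[0,0,-4.15]],[0,[0.0415,0,0],[0,0,-4.15]],[0,[0.0415,0,0],[0,0,-4.15]],[0,[0.0415,0,0],[0,0,-4.15]]]' 50
```

```text
top
(array([ 515.9, -326.2]), array([177.6, 168.3]), 6.3, array([12.4, 19.1, 26.5]), 379)
floor 0.005083703052141564
(array([ 235.2, -419.4]), array([254.8, 226.4]), 5.0, array([12.3, 22.8, 33.7]), 1037)
nut 0.047 (array([519.1,  -4.7]), array([49.5, 52.1]), 0.6, array([47.7, 60.3, 68.2]), 195)
nut 0.052 (array([520.7,  -6.6]), array([47.1, 47.5]), 21.2, array([53.2, 62.6, 68.5]), 141)
nut 0.056 (array([522.9,  -7.5]), array([43.2, 43. ]), 16.7, array([57.3, 63.1, 68.6]), 124)
side
(array([ 523.6, -333.6]), array([160.5, 157.7]), 6.3, array([12.7, 18.8, 22.8]), 394)
floor 0.0036137318851737765
(array([ 221.4, -412.5]), array([221.9, 214.7]), 5.5, array([13.5, 24.6, 31.8]), 1044)
nut 0.047 (array([518.4,  -2.2]), array([42.6, 38.7]), 70.7, array([47.8, 59.2, 64.5]), 185)
nut 0.052 (array([519.4,  -5.9]), array([36.2, 34.3]), 70.7, array([53.5, 59.7, 64.5]), 156)
nut 0.056 (array([519.4,  -5.9]), array([36.2, 34.3]), 70.7, array([56.9, 60.6, 64.5]), 140)
time_s: 1.83
eef_pos: [0.4964, -0.3159, 0.4046]
ee_rot: [[0.527, 0.85, 0.0], [0.85, -0.527, -0.0], [0.0, 0.0, -1.0]]
ft_force: [0.7, -0.9, 0.3]
width: 0.0854
```

View pics/crop0.png

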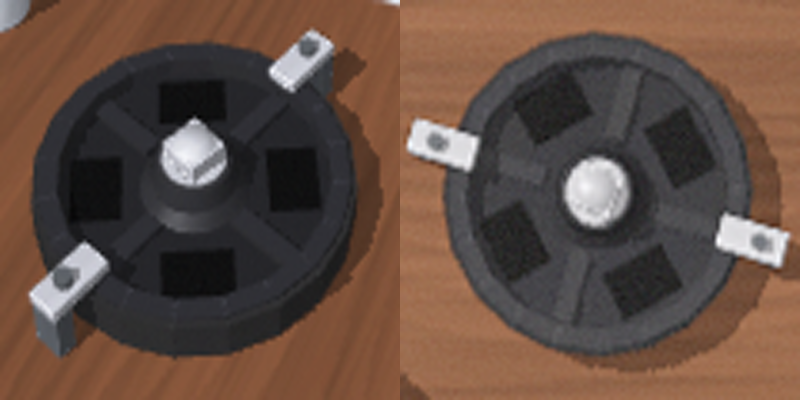

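```bash
python3 -m creep '[[0,[0.0415,0,0],[0,0,-4.15]],[0,[0.0415,0,0],[0,0,-4.15]],[0,[0.0415,0,0],[0,0,-4.15]],[0,[0.0415,0,0],[0,0,-4.15]],[0,[0.0415,0,0],[0,0,-4.15]],[0,[0.0415,0,0],[0,0,-4.15]],[0,[0.0415,0,0],[0,0,-4.15]],[0,[0.0415,0,0],[0,0,-4.15]],[0,[0.0415,0,0],[0,0,-4.15]],[0,[0.0415,0,0],[0,0,-4.15]]]' 50
python3 -m creep '[[0,[0.0415,0,0],[0,0,-4.15]],[0,[0.0415,0,0],[0,0,-4.15]],[0,[0.0415,0,0],[0,0,-4.15]],[0,[0.0415,0,0],[0,0,-4.15]],[0,[0.0415,0,0],[0,0,-4.15]],[0,[0,0,0],[0,0,-7]],[0,[0,0,0],[0,0,-7]],[0,[0,0,0],[0,0,-7]],[0,[0,0,0],[0,0,-7]],[0,[0,0,0],[0,0,-7]]]' 50
```

```text
time_s: 2.67
eef_pos: [0.5888, 0.0797, 0.4047]
ee_rot: [[-0.168, 0.986, 0.0], [0.986, 0.168, 0.0], [0.0, 0.0, -1.0]]
ft_force: [-0.1, 0.4, 0.6]
width: 0.0857
time_s: 3.5
eef_pos: [0.5258, 0.2742, 0.4048]
ee_rot: [[-0.911, 0.413, 0.0], [0.413, 0.911, -0.0], [-0.0, 0.0, -1.0]]
ft_force: [0.3, -0.6, 0.3]
width: 0.085
```

```bash
python3 -m creep '[[0,[0,0,0],[0,0,-6.1]],[0,[0.013,0.0215,0.03],[0,0,0]],[0,[0.013,0.0215,0.03],[0,0,0]],[0,[0,0,0.02],[0,0,0]],[0,[0,0,0],[0,0,0]],[0,[0,0,0],[0,0,0]]]' 50
python3 - <<'E'
from h import *
s=read_state();print(np.round(s["eef_pos"],4),np.degrees(np.arctan2(s["ee_rot"][1][0],s["ee_rot"][0][0])))
o=[]
for n in("top","side"):
    p=get_image(n);W=cloud(p);u,v=proj(p,np.array([.515,.324,.12])).astype(int)
    c=p["image"][max(v-70,0):v+70,max(u-70,0):u+70,::-1];o.append(cv2.resize(c,(400,400),interpolation=2))
    np.savez(n+"1.npz",W=W,K=p["intrinsics"],T=p["world_to_cam"])
    print(n,"bar",rect(sel(W,(.515,.324),.075,.105,.124)))
cv2.imwrite("pics/pre.png",np.hstack(o))
E
```

```text
time_s: 4.0
eef_pos: [0.5151, 0.3229, 0.3247]
ee_rot: [[-0.947, 0.32, -0.001], [0.32, 0.947, -0.001], [0.0, -0.001, -1.0]]
ft_force: [0.3, -0.3, 0.1]
width: 0.0854
[0.5151 0.3229 0.3247] 161.3265933978709
top bar (array([566.2, 304.3]), array([12.2,  1.4]), 64.4, array([117.1, 117.7, 122.9]), 5)
side bar (array([514.2, 323.9]), array([ 15.9, 110.7]), 71.4, array([108.5, 119. , 121.2]), 535)
```

View pics/pre.png

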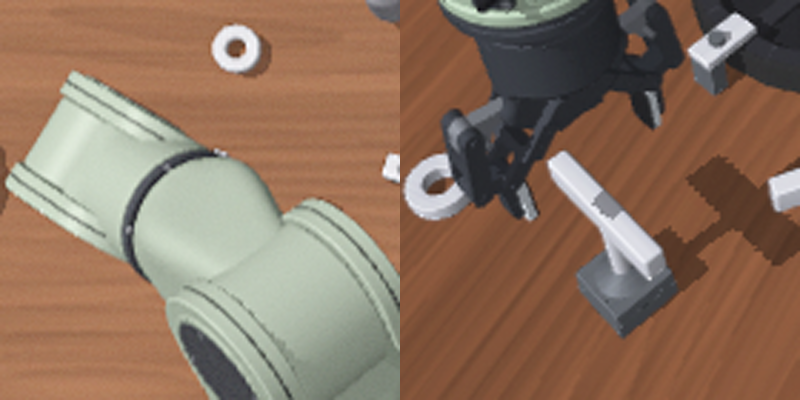

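The hand straddles the bar, and in the side crop the fingers sit on both sides of it. I'll check the camera-to-robot offset from the fingertips, then go down and close.

```bash
python3 - <<'E'
from h import *
W=np.load("side1.npz")["W"];c=np.array([.5151,.3229]);a=np.radians(161.3);x=np.array([np.cos(a),np.sin(a)]);y=np.array([np.sin(a),-np.cos(a)])*1
y=np.array([.32,.947])
P=sel(W,c,.085,.145,.2);q=(P[:,:2]-c);lx=q@x*1000;ly=q@y*1000
for m in(ly<0,ly>0):print(m.sum(),np.percentile(lx[m],[3,50,97]),np.percentile(ly[m],[3,50,97]),P[m][:,2].min())
E
python3 -m creep '[[0,[0,0,0.03],[0,0,0]],[0,[0,0.001,0.0315],[0,0,0]],[0,[0,0,0],[0,0,0]],[1,[0,0,0],[0,0,0]],[1,[0,0,0],[0,0,0]],[1,[0,0,0],[0,0,0]],[1,[0,0,0],[0,0,0]],[1,[0,0,0],[0,0,0]],[1,[0,0,0],[0,0,0]]]' 55
```

```text
113 [-9.57798818  6.1485183  11.59426838] [-55.05749484 -42.60123665 -41.61098664] 0.16684085241827418
104 [-3.01613859  7.64782689 11.1563787 ] [43.71741011 50.16128042 57.05458701] 0.16528598248930915
time_s: 4.85
eef_pos: [0.5153, 0.3241, 0.264]
ee_rot: [[-0.947, 0.32, 0.001], [0.32, 0.947, 0.0], [-0.001, 0.0, -1.0]]
ft_force: [-1.5, -6.3, 15.1]
width: 0.0149
```

```bash
python3 -m creep '[[1,[0,0,0],[0,0,0]],[1,[0,0,-0.005],[0,0,0]],[1,[0,0,-0.02],[0,0,0]],[1,[0,0,-0.035],[0,0,0]],[1,[0,0,-0.035],[0,0,0]],[1,[0,0,0],[0,0,0]],[1,[0,0,0],[0,0,0]]]' 55
python3 - <<'E'
from h import *
s=read_state();print(np.round(s["eef_pos"],4),np.degrees(np.arctan2(s["ee_rot"][1][0],s["ee_rot"][0][0])),np.round(s["ft_force"],1),np.round(s["moment"],2),s["width"])
p=get_image("side");W=cloud(p)
print(rect(sel(W,(.515,.324),.035,.09,.127)))
S=sel(W,(.515,.324),.05,.09,.127);print(np.histogram(S[:,2],10))
u,v=proj(p,np.array([.515,.324,.15])).astype(int)
cv2.imwrite("pics/lift.png",cv2.resize(p["image"][v-70:v+70,u-70:u+70,::-1],(500,500),interpolation=2))
E
```

```text
time_s: 5.43
eef_pos: [0.5153, 0.3243, 0.3597]
ee_rot: [[-0.947, 0.32, 0.002], [0.32, 0.947, 0.001], [-0.002, 0.002, -1.0]]
ft_force: [0.4, -0.3, -4.2]
width: 0.0148
[0.5153 0.3243 0.3597] 161.32799156048725 [ 0.4 -0.3 -4.2] [-0.04  0.02 -0.03] 0.014808386759116754
(array([514.5, 325.3]), array([49.9, 50.9]), 71.7, array([ 98.6, 122.4, 126.5]), 540)
(array([ 14,  33,  37,  31,  31,  42,  29,  29,  58, 243]), array([0.09362322, 0.09695935, 0.10029548, 0.1036316 , 0.10696773,
       0.11030386, 0.11363999, 0.11697612, 0.12031225, 0.12364838,
       0.12698451]))
```

View pics/lift.png

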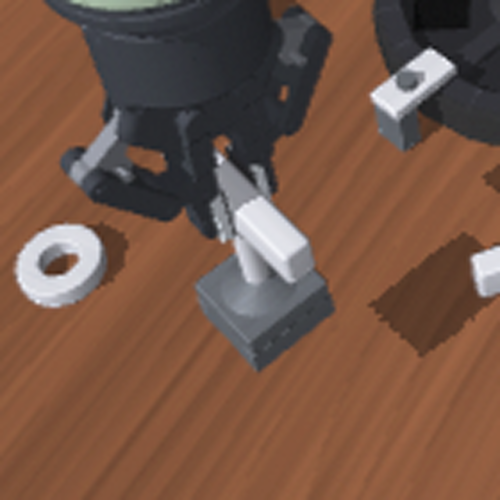

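```bash
python3 -m creep '[[1,[-0.0062,-0.0172,0],[0,0,0]],[1,[-0.0123,-0.0345,0],[0,0,0]],[1,[-0.0123,-0.0345,0],[0,0,0]],[1,[-0.0123,-0.0345,0],[0,0,0]],[1,[-0.0123,-0.0345,0],[0,0,0]],[1,[-0.0123,-0.0345,0],[0,0,0]],[1,[-0.0123,-0.0345,0],[0,0,0]],[1,[-0.0123,-0.0345,0],[0,0,0]],[1,[-0.0123,-0.0345,0],[0,0,0]],[1,[-0.0065,-0.0174,0],[0,0,0]]]' 55
python3 -m creep '[[1,[0,0,0],[0,0,0]],[1,[0,0,0],[0,0,0]],[1,[0,0,0],[0,0,0]]]'
python3 - <<'E'
from h import *
s=read_state();print(np.round(s["eef_pos"],4),np.degrees(np.arctan2(s["ee_rot"][1][0],s["ee_rot"][0][0])),np.round(s["ft_force"],1),np.round(s["moment"],2),s["width"])
for n in("top","side"):
    p=get_image(n);W=cloud(p);c=s["eef_pos"][:2]
    for z0,z1 in((.095,.127),(.1,.135),):print(n,rect(sel(W,c,.035,z0,z1)))
    P=sel(W,c,.15,.026,.06);print("wheel",rect(P))
u,v=proj(p,np.array([.52,-.005,.12])).astype(int)
cv2.imwrite("pics/over.png",cv2.resize(p["image"][v-70:v+70,u-70:u+70,::-1],(500,500),interpolation=2))
E
```

```text
time_s: 6.32
eef_pos: [0.5206, -0.0101, 0.3567]
ee_rot: [[-0.946, 0.323, -0.003], [0.323, 0.946, -0.002], [0.002, -0.003, -1.0]]
ft_force: [0.2, -1.3, -3.2]
width: 0.0155
time_s: 6.57
eef_pos: [0.521, -0.0051, 0.3575]
ee_rot: [[-0.948, 0.319, -0.001], [0.319, 0.948, 0.001], [0.002, 0.0, -1.0]]
ft_force: [-0.5, -0.0, -4.5]
width: 0.015
[ 0.521  -0.0051  0.3575] 161.37839373774568 [-0.5 -0.  -4.5] [ 0.05 -0.   -0.03] 0.01504607596043522Traceback (most recent call last):
  File "<stdin>", line 5, in <module>
  File "h.py", line 17, in rect
    (c,s,a)=cv2.minAreaRect((P[:,:2]*1000).astype(np.float32)); return np.round(c,1),np.round(s,1),round(a,1),np.round(np.percentile(P[:,2],[5,50,95])*1000,1),len(P)
                                                                                                                       ~~~~~~~~~~~~~^^^^^^^^^^^^^^^^^^
    return _quantile_unchecked(
        a, q, axis, out, overwrite_input, method, keepdims, weights)
    return _ureduce(a,
                    func=_quantile_ureduce_func,
    ...<5 lines>...
                    overwrite_input=overwrite_input,
                    method=method)
    r = func(a, **kwargs)
    result = _quantile(arr,
                       quantiles=q,
    ...<2 lines>...
                       out=out,
                       weights=wgt)
    slices_having_nans = np.isnan(arr[-1, ...])
                                  ~~~^^^^^^^^^
IndexError: index -1 is out of bounds for axis 0 with size 0
```

Run:
```python
from h import *
s=read_state();print(np.round(s["eef_pos"],4),np.round(s["moment"],2))
p=get_image("side");W=cloud(p);c=np.array(s["eef_pos"][:2])
print(rect(sel(W,c,.037,.088,.13)))
P=sel(W,c,.15,.026,.06);print("wheel",rect(P))
u,v=proj(p,np.array([.52,-.005,.12])).astype(int)
cv2.imwrite("pics/over.png",cv2.resize(p["image"][v-70:v+70,u-70:u+70,::-1],(500,500),interpolation=2))
```

```text
[ 0.521  -0.0047  0.3577] [-0.   -0.04 -0.03]
(array([520.2,  -3.5]), array([51.4, 52.7]), 72.1, array([ 96.8, 121.1, 128.3]), 473)
wheel (array([519.8,  -4.2]), array([250.3, 251.4]), 25.7, array([27.2, 33.5, 49. ]), 2512)
```

View pics/over.png

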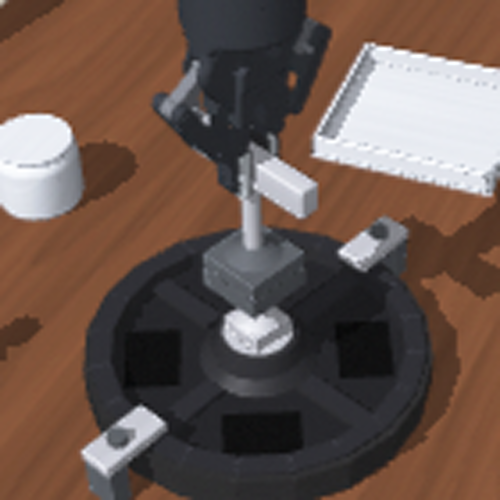

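```bash
python3 -m creep '[[1,[-0.0003,-0.0009,0.015],[0,0,0]],[1,[0,0,0.013],[0,0,0]],[1,[0,0,0],[0,0,0]],[1,[0,0,0],[0,0,0]]]'
python3 -m creep '[[1,[0,0,0.002],[0,0,0]],[1,[0,0,0.002],[0,0,0]],[1,[0,0,0],[0,0,0]],[1,[0,0,0],[0,0,0]]]'
```

```text
time_s: 7.0
eef_pos: [0.5211, -0.0058, 0.3301]
ee_rot: [[-0.948, 0.319, -0.001], [0.319, 0.948, 0.0], [0.001, 0.0, -1.0]]
ft_force: [0.1, -0.6, -2.7]
width: 0.0152
time_s: 7.33
eef_pos: [0.5211, -0.0065, 0.3264]
ee_rot: [[-0.947, 0.32, 0.0], [0.32, 0.947, 0.0], [-0.0, 0.0, -1.0]]
ft_force: [0.6, -0.3, -3.3]
width: 0.0154
```

```bash
python3 -m creep '[[1,[0,0,0.002],[0,0,0]],[1,[0,0,0.001],[0,0,0]],[1,[0,0,0],[0,0,0]],[1,[0,0,0],[0,0,0]]]'
python3 -m creep '[[1,[0,0,0.001],[0,0,0]],[1,[0,0,0],[0,0,0]],[1,[0,0,0],[0,0,0]]]'
python3 -c "
from plant import *
s=read_state();print(s['ft_force'],s['moment'])"
```

```text
time_s: 7.67
eef_pos: [0.5211, -0.0066, 0.3232]
ee_rot: [[-0.947, 0.32, -0.0], [0.32, 0.947, 0.0], [0.0, 0.0, -1.0]]
ft_force: [0.0, -0.0, -3.4]
width: 0.0153
time_s: 7.92
eef_pos: [0.5211, -0.0066, 0.3222]
ee_rot: [[-0.947, 0.32, -0.0], [0.32, 0.947, 0.0], [0.0, 0.0, -1.0]]
ft_force: [-0.6, 0.4, -3.0]
width: 0.0147
[-0.59255371  0.39931142 -3.04697224] [-0.01490842  0.04878277  0.01908384]
```

```bash
python3 -m creep '[[1,[0.0002,0.0006,0.001],[0,0,0]],[1,[0,0,0],[0,0,0]],[1,[0,0,0],[0,0,0]]]'
python3 -m creep '[[1,[0,0,0.001],[0,0,0]],[1,[0,0,0],[0,0,0]],[1,[0,0,0],[0,0,0]]]'
python3 -m creep '[[1,[0,0,0.001],[0,0,0]],[1,[0,0,0],[0,0,0]],[1,[0,0,0],[0,0,0]]]'
python3 -c "
from plant import *
s=read_state();print(s['ft_force'],s['moment'])"
```

```text
time_s: 8.17
eef_pos: [0.5211, -0.0059, 0.3212]
ee_rot: [[-0.947, 0.32, -0.0], [0.32, 0.947, 0.0], [0.0, 0.0, -1.0]]
ft_force: [-0.0, 0.1, -3.5]
width: 0.0149
time_s: 8.42
eef_pos: [0.5211, -0.006, 0.3202]
ee_rot: [[-0.947, 0.32, -0.0], [0.32, 0.947, -0.0], [0.0, -0.0, -1.0]]
ft_force: [-0.4, -0.3, -3.0]
width: 0.0152
time_s: 8.67
eef_pos: [0.5211, -0.006, 0.3192]
ee_rot: [[-0.947, 0.32, -0.0], [0.32, 0.947, 0.0], [0.0, -0.0, -1.0]]
ft_force: [0.1, -0.7, -3.9]
width: 0.0152
[ 0.06336473 -0.73637603 -3.86582617] [-0.31733621  0.03793596 -0.03617189]
```

```bash
python3 -m creep '[[1,[0,0,0.001],[0,0,0]],[1,[0,0,0],[0,0,0]],[1,[0,0,0],[0,0,0]]]'
python3 -c "
from plant import *
s=read_state();print(s['ft_force'],s['moment'])"
python3 -m creep '[[1,[0,0,0.001],[0,0,0]],[1,[0,0,0],[0,0,0]],[1,[0,0,0],[0,0,0]]]'
python3 -c "
from plant import *
s=read_state();print(s['ft_force'],s['moment'])"
```

```text
time_s: 8.92
eef_pos: [0.5211, -0.006, 0.3181]
ee_rot: [[-0.947, 0.32, -0.0], [0.32, 0.947, -0.0], [0.0, -0.0, -1.0]]
ft_force: [-0.6, -1.6, -4.3]
width: 0.0149
[-0.59584803 -1.57956594 -4.31895035] [-0.38024389  0.07606224 -0.00843838]
time_s: 9.17
eef_pos: [0.5211, -0.006, 0.3171]
ee_rot: [[-0.947, 0.32, -0.0], [0.32, 0.947, 0.0], [0.0, -0.0, -1.0]]
ft_force: [-0.2, -1.8, -5.0]
width: 0.015
[-0.16524149 -1.82215202 -4.98120545] [-0.48197941  0.08936935 -0.10166066]
```

```bash
python3 -m creep '[[1,[-0.0002,-0.0006,0.001],[0,0,0]],[1,[0,0,0],[0,0,0]],[1,[0,0,0],[0,0,0]]]'
python3 -c "
from plant import *
s=read_state();print(s['ft_force'],s['moment'])"
python3 -m creep '[[1,[0,0,0.001],[0,0,0]],[1,[0,0,0.001],[0,0,0]],[1,[0,0,0],[0,0,0]],[1,[0,0,0],[0,0,0]]]'
python3 -c "
from plant import *
s=read_state();print(s['ft_force'],s['moment'])"
```

```text
time_s: 9.42
eef_pos: [0.5211, -0.0065, 0.3162]
ee_rot: [[-0.947, 0.32, 0.0], [0.32, 0.947, 0.0], [0.0, 0.0, -1.0]]
ft_force: [-0.1, -0.8, -2.7]
width: 0.0151
[-0.13812903 -0.81347457 -2.68568365] [-0.05715607 -0.01386751 -0.00471659]
time_s: 9.75
eef_pos: [0.5211, -0.0065, 0.3142]
ee_rot: [[-0.947, 0.32, -0.0], [0.32, 0.947, 0.0], [0.0, 0.0, -1.0]]
ft_force: [-0.1, -1.0, -3.2]
width: 0.0153
[-0.1144199  -1.03928687 -3.2195865 ] [ 0.01956998 -0.0851041   0.03352049]
```

```bash
python3 -m creep '[[1,[0,0,0.001],[0,0,0]],[1,[0,0,0],[0,0,0]],[1,[0,0,0],[0,0,0]]]'
python3 -m creep '[[1,[0,0,0.001],[0,0,0]],[1,[0,0,0],[0,0,0]],[1,[0,0,0],[0,0,0]]]'
python3 -m creep '[[1,[0,0,0.0005],[0,0,0]],[1,[0,0,0],[0,0,0]],[1,[0,0,0],[0,0,0]]]'
python3 -c "
from plant import *
s=read_state();print(s['ft_force'],s['moment'])"
```

```text
time_s: 10.0
eef_pos: [0.5211, -0.0065, 0.3132]
ee_rot: [[-0.947, 0.32, -0.0], [0.32, 0.947, 0.0], [0.0, 0.0, -1.0]]
ft_force: [-0.1, -0.7, -3.4]
width: 0.0149
time_s: 10.25
eef_pos: [0.5211, -0.0066, 0.3122]
ee_rot: [[-0.947, 0.32, -0.0], [0.32, 0.947, 0.0], [0.0, 0.0, -1.0]]
ft_force: [0.3, -0.0, -3.5]
width: 0.0156
time_s: 10.5
eef_pos: [0.5211, -0.0066, 0.3118]
ee_rot: [[-0.947, 0.32, 0.0], [0.32, 0.947, 0.0], [-0.0, 0.0, -1.0]]
ft_force: [-0.0, -0.2, -0.8]
width: 0.0153
[-0.00209193 -0.15363907 -0.82444123] [-0.00453248 -0.0322748  -0.03075146]
```

```bash
python3 -m creep '[[1,[0,0,0.0005],[0,0,0]],[1,[0,0,0],[0,0,0]],[1,[0,0,0],[0,0,0]]]'
python3 -c "
from plant import *
s=read_state();print(s['ft_force'],s['moment'])"
```

```text
time_s: 10.75
eef_pos: [0.5212, -0.0065, 0.3116]
ee_rot: [[-0.947, 0.32, 0.001], [0.32, 0.947, 0.0], [-0.001, 0.0, -1.0]]
ft_force: [-1.3, -0.3, 6.7]
width: 0.0149
[-1.27706145 -0.2834165   6.70154734] [-0.13884581  0.31099548  0.01456775]
```

The socket is home. TCP z is 0.3116 against 0.312 expected, and it presses with about 10 N. I'll ease off a little, then turn clockwise (positive about tool z) in small steps, rising with the nut.

```bash
cat > f.py <<'E'
from plant import *
import numpy as np
s=read_state();print("  t",round(s["time_s"],2),np.round(np.array(s['eef_pos'])*1000,2),"F",np.round(s['ft_force'],1),"M",np.round(s['moment'],2),"yaw",round(np.degrees(np.arctan2(s["ee_rot"][1][0],s["ee_rot"][0][0])),2))
E
python3 -m creep '[[1,[0,0,-0.0003],[0,0,0]],[1,[0,0,0],[0,0,1]],[1,[0,0,0],[0,0,1]],[1,[0,0,0],[0,0,0]]]' >/dev/null; python3 f.py
python3 -m creep '[[1,[0,0,0],[0,0,1]],[1,[0,0,0],[0,0,1]],[1,[0,0,0],[0,0,0]]]'>/dev/null; python3 f.py
```

```text
t 11.08 [521.14  -6.52 311.64] F [-0.2 -0.2  4. ] M [-0.02  0.23 -0.02] yaw 159.23
  t 11.33 [521.16  -6.5  311.65] F [-1.3  0.1  4.8] M [ 0.    0.16 -0.02] yaw 157.24
```

```bash
python3 -m creep '[[1,[0,0,0],[0,0,1]],[1,[0,0,0],[0,0,1]],[1,[0,0,0],[0,0,0]]]'>/dev/null; python3 f.py
python3 -m creep '[[1,[0,0,0],[0,0,1]],[1,[0,0,0],[0,0,1]],[1,[0,0,0],[0,0,0]]]'>/dev/null; python3 f.py
```

```text
t 11.58 [521.15  -6.5  311.65] F [-0.4  0.1  5.9] M [-0.05  0.12  0.08] yaw 155.24
  t 11.83 [521.16  -6.57 311.65] F [-0.6 -0.5  5.6] M [-0.27  0.14  0.43] yaw 153.26
```

```bash
python3 -m creep '[[1,[0,0,-0.0001],[0,0,1]],[1,[0,0,0],[0,0,1]],[1,[0,0,0],[0,0,0]]]'>/dev/null; python3 f.py
python3 -m creep '[[1,[0,0,-0.0001],[0,0,1]],[1,[0,0,0],[0,0,1]],[1,[0,0,0],[0,0,0]]]'>/dev/null; python3 f.py
python3 -m creep '[[1,[0,0,-0.0001],[0,0,1]],[1,[0,0,0],[0,0,1]]]'>/dev/null; python3 f.py
```

```text
t 12.08 [521.14  -6.57 311.71] F [-0.2 -1.6  4.7] M [-0.41  0.02  0.39] yaw 151.25
  t 12.33 [521.12  -6.59 311.74] F [ 0.4 -0.   3.2] M [-0.36 -0.03  0.4 ] yaw 149.24
  t 12.5 [521.12  -6.64 311.78] F [ 0.3 -2.   2.5] M [-0.48 -0.15  0.41] yaw 147.25
```

```bash
python3 -m creep '[[1,[-0.0002,-0.0003,0],[0,0,1]],[1,[0,0,-0.00002],[0,0,1]],[1,[0,0,-0.00002],[0,0,1]],[1,[0,0,-0.00002],[0,0,1]],[1,[0,0,-0.00002],[0,0,1]],[1,[0,0,-0.00002],[0,0,1]]]'>/dev/null; python3 f.py
python3 -m creep '[[1,[0,0,-0.00002],[0,0,1]],[1,[0,0,-0.00002],[0,0,1]],[1,[0,0,-0.00002],[0,0,1]],[1,[0,0,-0.00002],[0,0,1]],[1,[0,0,-0.00002],[0,0,1]],[1,[0,0,-0.00002],[0,0,1]]]'>/dev/null; python3 f.py
```

```text
t 13.0 [521.11  -6.9  311.9 ] F [ 1.1 -0.4  1.8] M [-0.21 -0.25  0.5 ] yaw 141.24
  t 13.5 [521.11  -6.95 312.02] F [ 0.9 -0.8 -0.1] M [-0.18 -0.33  0.5 ] yaw 135.24
```

```bash
python3 -m creep '[[1,[-0.0003,0.0001,0],[0,0,1]],[1,[0,0,-0.00002],[0,0,1]],[1,[0,0,-0.00002],[0,0,1]],[1,[0,0,-0.00002],[0,0,1]],[1,[0,0,-0.00002],[0,0,1]],[1,[0,0,-0.00002],[0,0,1]],[1,[0,0,-0.00002],[0,0,1]],[1,[0,0,-0.00002],[0,0,1]]]'>/dev/null; python3 f.py
python3 -m creep '[[1,[0,0,-0.00002],[0,0,1]],[1,[0,0,-0.00002],[0,0,1]],[1,[0,0,-0.00002],[0,0,1]],[1,[0,0,-0.00002],[0,0,1]],[1,[0,0,-0.00002],[0,0,1]],[1,[0,0,-0.00002],[0,0,1]],[1,[0,0,-0.00002],[0,0,1]],[1,[0,0,-0.00002],[0,0,1]]]'>/dev/null; python3 f.py
```

```text
t 14.17 [521.36  -7.1  312.15] F [-0.1 -0.9  1.3] M [-0.35  0.1   0.49] yaw 127.24
  t 14.83 [521.37  -7.12 312.31] F [-0.7 -1.9  0.9] M [-0.51  0.17  0.49] yaw 119.23
```

```bash
python3 -m creep '[[1,[-0.0002,-0.0002,0],[0,0,1]],[1,[0,0,-0.00002],[0,0,1]],[1,[0,0,-0.00002],[0,0,1]],[1,[0,0,-0.00002],[0,0,1]],[1,[0,0,-0.00002],[0,0,1]],[1,[0,0,-0.00002],[0,0,1]],[1,[0,0,-0.00002],[0,0,1]],[1,[0,0,-0.00002],[0,0,1]]]'>/dev/null; python3 f.py
python3 -m creep '[[1,[0,0,-0.00002],[0,0,1]],[1,[0,0,-0.00002],[0,0,1]],[1,[0,0,-0.00002],[0,0,1]],[1,[0,0,-0.00002],[0,0,1]],[1,[0,0,-0.00002],[0,0,1]],[1,[0,0,-0.00002],[0,0,1]],[1,[0,0,-0.00002],[0,0,1]],[1,[0,0,-0.00002],[0,0,1]]]'>/dev/null; python3 f.py
python3 -m creep '[[1,[0,0,-0.00002],[0,0,1]],[1,[0,0,-0.00002],[0,0,1]],[1,[0,0,-0.00002],[0,0,1]],[1,[0,0,-0.00002],[0,0,1]]]'>/dev/null; python3 f.py
```

```text
t 15.5 [521.31  -7.34 312.46] F [ 1.  -1.2 -1.3] M [-0.42  0.05  0.52] yaw 111.24
  t 16.17 [521.28  -7.37 312.6 ] F [-0.3 -1.1 -2.2] M [-0.55  0.13  0.43] yaw 103.24
  t 16.5 [521.3   -7.33 312.68] F [-0.8 -2.1 -1.7] M [-0.64  0.2   0.52] yaw 99.24
```

```bash
python3 -m creep '[[1,[-0.0003,0,0],[0,0,1]],[1,[0,0,0],[0,0,1]],[1,[0,0,0],[0,0,1]],[1,[0,0,-0.00002],[0,0,1]],[1,[0,0,-0.00002],[0,0,1]],[1,[0,0,-0.00002],[0,0,1]],[1,[0,0,-0.00002],[0,0,1]],[1,[0,0,-0.00002],[0,0,1]]]'>/dev/null; python3 f.py
python3 -m creep '[[1,[-0.0002,0,0],[0,0,1]],[1,[0,0,-0.00002],[0,0,1]],[1,[0,0,-0.00002],[0,0,1]],[1,[0,0,-0.00002],[0,0,1]],[1,[0,0,-0.00002],[0,0,1]],[1,[0,0,-0.00002],[0,0,1]],[1,[0,0,-0.00002],[0,0,1]],[1,[0,0,-0.00002],[0,0,1]]]'>/dev/null; python3 f.py
python3 -m creep '[[1,[0,0,-0.00002],[0,0,1]],[1,[0,0,-0.00002],[0,0,1]],[1,[0,0,-0.00002],[0,0,1]],[1,[0,0,-0.00002],[0,0,1]],[1,[0,0,-0.00002],[0,0,1]],[1,[0,0,-0.00002],[0,0,1]],[1,[0,0,-0.00002],[0,0,1]],[1,[0,0,-0.00002],[0,0,1]]]'>/dev/null; python3 f.py
```

```text
t 17.17 [521.34  -7.65 312.79] F [-2.1 -2.6 -2. ] M [-0.46  0.44  0.45] yaw 91.24
  t 17.83 [521.34  -7.83 312.95] F [-2.6 -1.4 -2.1] M [-0.28  0.63  0.5 ] yaw 83.24
  t 18.5 [521.35  -7.84 313.07] F [-3.  -1.  -2.1] M [-0.41  0.78  0.48] yaw 75.24
```

```bash
python3 -m creep '[[1,[0,-0.0004,0],[0,0,1]],[1,[0,0,-0.00002],[0,0,1]],[1,[0,0,-0.00002],[0,0,1]],[1,[0,0,-0.00002],[0,0,1]],[1,[0,0,-0.00002],[0,0,1]],[1,[0,0,-0.00002],[0,0,1]]]'>/dev/null; python3 f.py
python3 - <<'E'
from h import *
s=read_state();c=np.array(s["eef_pos"][:2])
p=get_image("side");W=cloud(p)
print(rect(sel(W,c,.037,.052,.09)))
P=sel(W,c,.06,.145,.172);print(rect(P))
u,v=proj(p,np.array([.52,-.005,.1])).astype(int)
cv2.imwrite("pics/turned.png",cv2.resize(p["image"][v-70:v+70,u-70:u+70,::-1],(500,500),interpolation=2))
E
```

```text
t 19.0 [521.02  -7.78 313.23] F [-1.1 -2.4 -3.4] M [-0.76  0.38  0.51] yaw 69.24
(array([519.9,  -5.6]), array([52. , 53.6]), 69.7, array([54.7, 77.7, 84.6]), 445)
(array([518.4,  -2.7]), array([106.1,  35.6]), 54.8, array([147.9, 162.9, 170.2]), 318)
```

View pics/turned.png

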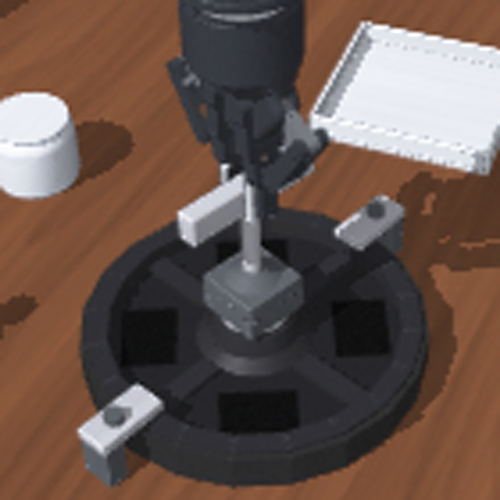

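The wrench followed the hand: its socket is at yaw 69.7° and the tool at 69.2°. The nut turned about 84° and rose about 1.5 mm. I'll take the twist off inside the socket's play, then lift.

```bash
python3 -m creep '[[1,[-0.0003,0,0],[0,0,-1]],[1,[0,0,0],[0,0,-1]],[1,[0,0,0],[0,0,0]]]'>/dev/null; python3 f.py
python3 -m creep '[[1,[0,0,0],[0,0,-1]],[1,[0,0,0],[0,0,0]]]'>/dev/null; python3 f.py
```

```text
t 19.3 [520.98  -7.93 313.28] F [ 0.3  0.1 -2.7] M [-0.17  0.12  0.03] yaw 71.44
  t 19.47 [520.99  -7.93 313.28] F [-0.5 -0.  -4.4] M [0.01 0.   0.03] yaw 72.43
```

```bash
python3 -m creep '[[1,[0,0,-0.003],[0,0,0]],[1,[0,0,-0.005],[0,0,0]],[1,[0,0,-0.006],[0,0,0]]]'>/dev/null; python3 f.py
python3 -m creep '[[1,[0,0,-0.02],[0,0,0]],[1,[0,0,-0.03],[0,0,0]],[1,[0,0,-0.01],[0,0,0]],[1,[0,0,0],[0,0,0]],[1,[0,0,0],[0,0,0]]]'>/dev/null; python3 f.py
python3 - <<'E'
from h import *
p=get_image("side");W=cloud(p)
cv2.imwrite("pics/off.png",p["image"][:,:,::-1])
print("tray",rect(sel(W,(.523,-.333),.105,.012,.025)))
print("sock",rect(sel(W,(.521,-.008),.037,.113,.155)))
for z0 in(.049,.053):print("nut",rect(sel(W,(.52,-.0055),.028,z0,.075)))
E
```

```text
t 19.72 [520.89  -7.95 327.68] F [-0.2 -0.5 -3.8] M [ 0.   -0.01 -0.01] yaw 72.34
  t 20.13 [520.76  -8.05 387.45] F [ 0.  -0.5 -3.2] M [ 0.03  0.01 -0.07] yaw 72.33
tray (array([ 523.7, -333.6]), array([160.8, 158.9]), 6.3, array([12.5, 18.8, 22.8]), 381)
sock (array([520. ,  -5.7]), array([51.5, 52.7]), 72.9, array([126. , 146.5, 154.5]), 411)
nut (array([519.8,  -6. ]), array([37. , 34.7]), 73.7, array([51.6, 60.5, 65.8]), 176)
nut (array([519.8,  -6.2]), array([36.7, 34.7]), 73.7, array([54.4, 61. , 65.9]), 157)
```

View pics/off.png

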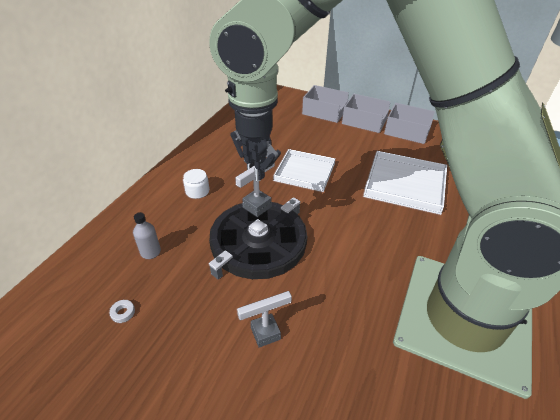

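Run:
```python
from h import *
o=[]
for n in("top","side"):
    p=get_image(n);W=cloud(p);P=sel(W,(.523,-.333),.12,.019,.0245 if n=="side" else .027);a=np.radians(6.3)
    R=np.array([[np.cos(a),-np.sin(a)],[np.sin(a),np.cos(a)]]);q=(P[:,:2]-[.523,-.333])@R*1000
    print(n,len(q),np.percentile(q,[0,2,5,95,98,100],axis=0).round(1).tolist())
    im=cv2.resize(p["image"][:,:,::-1],None,fx=4,fy=4,interpolation=2)
    for cy,col in((-.3336,(0,0,255)),(-.330,(0,255,0))):
        c=np.array([.5237,cy]);
        for sx,sy in((.16,.15),(.15,.16)):
            if sx<.155: continue
            pts=[proj(p,np.append(c+R@np.array([i*sx/2,j*sy/2]),.022))*4+2 for i,j in((1,1),(1,-1),(-1,-1),(-1,1))]
            cv2.polylines(im,[np.int32(pts)],True,col,1)
    u,v=(proj(p,np.array([.523,-.333,.02]))*4).astype(int)
    o.append(im[v-190:v+190,u-190:u+190])
cv2.imwrite("pics/tray.png",np.hstack(o))
```

```text
top 184 [[-77.5, -75.6], [-77.1, -75.2], [-76.5, -74.8], [81.4, 74.2], [82.0, 74.8], [82.7, 75.4]]
side 194 [[-79.8, -76.9], [-79.1, -75.1], [-78.5, -74.3], [78.5, 76.1], [79.3, 77.2], [80.1, 79.2]]
```

View pics/tray.png

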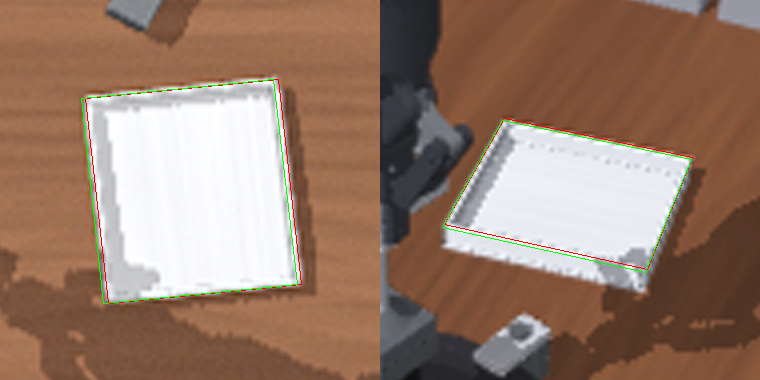

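The tray overlay fits in both views: 160 by 150 mm, centre (0.524, -0.333). I'll carry the wrench there.

```bash
python3 -m creep '[[1,[-0.0171,0.0056,0],[0,0,0]],[1,[-0.0343,0.0113,0],[0,0,0]],[1,[-0.0343,0.0113,0],[0,0,0]],[1,[-0.0343,0.0113,0],[0,0,0]],[1,[-0.0343,0.0113,0],[0,0,0]],[1,[-0.0343,0.0113,0],[0,0,0]],[1,[-0.0343,0.0113,0],[0,0,0]],[1,[-0.0343,0.0113,0],[0,0,0]],[1,[-0.0343,0.0113,0],[0,0,0]],[1,[-0.0171,0.0056,0],[0,0,0]]]'
python3 -m creep '[[1,[0,0,0],[0,0,0]],[1,[0,0,0.02],[0,0,0]],[1,[0,0,0.025],[0,0,0]],[1,[0,0,0.025],[0,0,0]],[1,[0,0,0.01],[0,0,0]],[1,[0,0,0],[0,0,0]],[1,[0,0,0],[0,0,0]],[1,[0,0,0],[0,0,0]]]'; python3 f.py
python3 - <<'E'
from h import *
p=get_image("side");W=cloud(p)
u,v=proj(p,np.array([.523,-.333,.06])).astype(int)
print("sock",rect(sel(W,(.524,-.333),.037,.04,.076)))
cv2.imwrite("pics/overtray.png",cv2.resize(p["image"][v-70:v+70,u-70:u+70,::-1],(500,500),interpolation=2))
E
```

```text
time_s: 21.12
eef_pos: [0.5228, -0.3373, 0.3858]
ee_rot: [[0.307, 0.952, -0.002], [0.952, -0.307, -0.001], [-0.002, -0.002, -1.0]]
ft_force: [-0.1, 0.9, -3.7]
width: 0.0148
time_s: 21.78
eef_pos: [0.5244, -0.3329, 0.3084]
ee_rot: [[0.303, 0.953, 0.001], [0.953, -0.303, -0.001], [-0.0, 0.001, -1.0]]
ft_force: [-0.3, 0.9, -3.3]
width: 0.015
  t 21.78 [ 524.37 -332.93  308.4 ] F [-0.3  0.9 -3.3] M [-0.02  0.03  0.01] yaw 72.34
sock (array([ 523.9, -328.7]), array([52.8, 54.4]), 77.2, array([46.9, 65. , 75.3]), 254)
```

View pics/overtray.png

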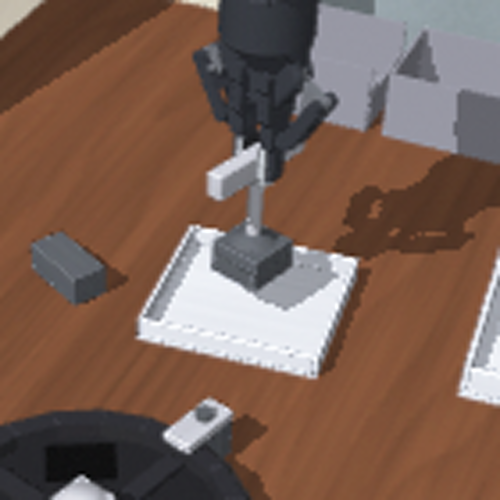

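```bash
python3 -m creep '[[1,[0,0,0.015],[0,0,0]],[1,[0,0,0.015],[0,0,0]],[1,[0,0,0.006],[0,0,0]],[1,[0,0,0],[0,0,0]],[1,[0,0,0],[0,0,0]]]'>/dev/null; python3 f.py
python3 -m creep '[[1,[0,0,0.001],[0,0,0]],[1,[0,0,0.001],[0,0,0]],[1,[0,0,0],[0,0,0]],[1,[0,0,0],[0,0,0]]]'>/dev/null; python3 f.py
python3 -m creep '[[1,[0,0,0.001],[0,0,0]],[1,[0,0,0],[0,0,0]],[1,[0,0,0],[0,0,0]]]'>/dev/null; python3 f.py
```

```text
t 22.25 [ 524.27 -332.95  272.02] F [-0.3 -0.5 -2.4] M [ 0.01 -0.03 -0.01] yaw 72.34
  t 22.58 [ 524.1  -332.93  269.48] F [ 0.4  0.5 -3.5] M [ 0.02 -0.02  0.03] yaw 72.33
  t 22.83 [ 524.04 -332.9   268.18] F [ 0.1 -0.5 -3.2] M [-0.    0.01  0.05] yaw 72.33
```

```bash
python3 -m creep '[[1,[0,0,0.0004],[0,0,0]],[1,[0,0,0],[0,0,0]],[1,[0,0,0],[0,0,0]]]'>/dev/null; python3 f.py
python3 -m creep '[[1,[0,0,0.0004],[0,0,0]],[1,[0,0,0],[0,0,0]],[1,[0,0,0],[0,0,0]]]'>/dev/null; python3 f.py
```

```text
t 23.08 [ 524.08 -332.9   268.  ] F [-1.9  0.8  2.3] M [0.18 0.33 0.02] yaw 72.34
  t 23.33 [ 524.09 -332.89  267.93] F [-3.3  2.2 10.1] M [0.4  0.74 0.02] yaw 72.34
```

```bash
python3 -m creep '[[1,[0,0,-0.0004],[0,0,0]],[1,[0,0,0],[0,0,0]],[0.8,[0,0,0],[0,0,0]],[0.7,[0,0,0],[0,0,0]],[0.5,[0,0,0],[0,0,0]],[0.3,[0,0,0],[0,0,0]],[0,[0,0,0],[0,0,0]],[0,[0,0,0],[0,0,0]],[0,[0,0,0],[0,0,0]],[0,[0,0,0],[0,0,0]]]' 20; python3 f.py
```

```text
time_s: 24.17
eef_pos: [0.5241, -0.3329, 0.2678]
ee_rot: [[0.303, 0.953, 0.0], [0.953, -0.303, 0.0], [0.0, 0.0, -1.0]]
ft_force: [-0.3, -0.2, 0.2]
width: 0.0857
  t 24.17 [ 524.08 -332.9   267.79] F [-0.3 -0.2  0.2] M [ 0.   -0.02 -0.05] yaw 72.34
```

```bash
python3 -m creep '[[0,[0,0,-0.015],[0,0,0]],[0,[0,0,-0.03],[0,0,0]],[0,[0,0,-0.035],[0,0,0]],[0,[0,0,-0.035],[0,0,0]],[0,[0,0,-0.03],[0,0,0]],[0,[0,0,0],[0,0,0]],[0,[0,0,0],[0,0,0]]]'
python3 - <<'E'
from h import *
p=get_image("side");W=cloud(p)
cv2.imwrite("pics/end_side.png",p["image"][:,:,::-1])
print("sock",rect(sel(W,(.524,-.333),.037,.027,.045)),"bar",rect(sel(W,(.524,-.333),.065,.108,.13)))
for k,b in (("nut",(.52,-.0055)),): print(rect(sel(W,b,.028,.053,.075)))
p=get_image("top");cv2.imwrite("pics/end_top.png",p["image"][:,:,::-1])
E
```

```text
time_s: 24.75
eef_pos: [0.5241, -0.3329, 0.4141]
ee_rot: [[0.303, 0.953, 0.002], [0.953, -0.303, -0.001], [-0.0, 0.002, -1.0]]
ft_force: [0.8, 0.5, -1.1]
width: 0.0853
sock (array([ 522.5, -330.2]), array([52.4, 51.7]), 72.3, array([28.8, 34.1, 40.7]), 169) bar (array([ 521.4, -330.3]), array([111.5,  19. ]), 70.9, array([108.8, 121.2, 124.9]), 215)
(array([519.3,  -6. ]), array([35.8, 35.3]), 74.2, array([54.1, 60.9, 66.2]), 160)
```

View pics/end_side.png

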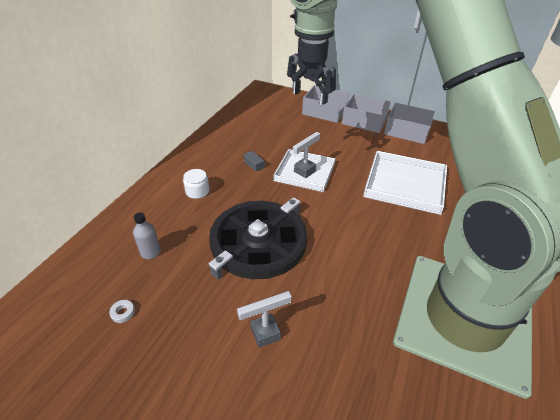

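View pics/end_top.png

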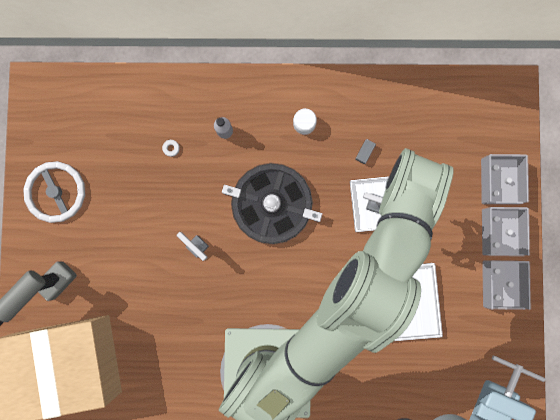

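The wrench stands upright in the small tray at side (306,160). The gripper is well clear above it, and everything else is where it was, so I'm handing in.

```bash
python3 -c "
from plant import *
print(close_job())"
```

```text
the job is handed in; nothing more can be done
None
```

The nut is slackened and the wrench stands upright on its own in the 160 × 150 mm tray. I handed the job in at about 25 s; no verdict was reported.

- **Seating:** I took the wrench farthest from the base and lowered it onto the nut. The flats were already nearly in line, so the socket dropped on without a search. It was felt home at TCP z 0.3116 m against 0.312 m expected, with about 10 N of press.
- **Turning:** I turned clockwise about 92° in all, and about 84° of that was with the nut loaded. The twist readings stayed between 0.39 and 0.52 N m, and my correction at the end was only 3° back within the socket's play. Twist and force were read between moves, not throughout, so a brief peak in between would not show.
- **Nut check:** The hand rose about 1.5 mm with the nut, which fits 84°. In the side view the top of the nut went from about 64.5 mm to 66 mm.
- **Placing:** The wrench was lowered to contact, released and left standing near the tray's centre. The gripper ended about 150 mm higher, clear of everything, and the other things look unmoved in both views.

**Disagreements:** The two cameras differed by about 2 mm, so I relied on the side camera, which agreed with the fingertips to about 1 mm. The nut's height by camera is only good to about 1 mm, so the 84° rests mainly on the hand's turn, the steady twist and the rise.

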